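# Build the second tier of a small kiln

## Robot

A 7-joint arm with a two-finger parallel gripper is mounted at the origin on a cart in front of the work surface, level with it; the furniture and walls round the work are solid. World frame = base frame: x ahead of the robot, y to its left, z up, the work surface at z = 0. Lengths are in m, angles in rad, forces in N, time in s.
With the tool pointing down it reaches from about 0.4 to 0.85 m from the base axis. Payload 10.4 kg.
Tool frame: the origin (TCP) lies between the finger pads; the fingertips stand 17 mm ahead of it and the grasp point (between the pads) lies 2 mm behind it; z points along the fingers, y is the line along which they close (so a half turn about z gives the same grasp; the last joint's range is limited). The gripper opens to 85 mm and grips with 20 to 120 N. Pads are 22 mm wide; open, the fingers measure 114 mm over their backs; the gripper's body (76 mm by 85 mm) begins 54 mm behind the grasp point. The pads swing forward as they close: fully open they stand 13 mm farther back than shut.
Start: joints at [1.185, 0.332, -0.065, 1.46, 0.022, 1.35, -0.088], TCP at [0.222, -0.584, 0.248] pointing down, gripper open.
Joint ranges: [-2.6, 2.6], [-0.5, 2.12], [-1.47, 1.34], [0.16, 2.42], [-1.27, 4.41], [0.06, 2.06], [-2.6, 2.6]. Speed limits (rad/s): [2.22, 2.22, 2.79, 2.79, 3.14, 3.14, 3.14].

## Interface

Orientations are given as a unit quaternion [x, y, z, w].
In Python, from workcell import readout, imaging, manip gives the robot as it stands. The module is installed in compiled form; this text tells all that it offers.
- The arm moves only by the shell command python3 -m crank 'ROWS' [OPENING] [FORCE]. ROWS is JSON, a list of rows, each a list of 4 numbers: the shift along the tool's x, y, z as a fraction of full scale, then the turn about the tool's z as a fraction of full scale. In form: [[x, y, z, yaw], ...]. A call has 1 to 5 rows; each row is the pose to reach, as a shift and turn from the pose commanded when the call began, along the tool's axes at that moment; what a row does not reach only later rows make up. Full scale, the value 1, is 400 mm for a shift and 60 degrees for a turn. A row lasts 1/12 s, in which the tool goes at most 41.7 mm and 7.16 degrees, less where a joint would pass 70% of its speed; a pose out of reach is approached as far as the arm can. A call with a number of a shift or a turn outside -1 to 1 is refused whole. A call with a gripper value outside its range is refused whole. OPENING is the gripper command: -1 is shut, 1 is fully open, values between are in proportion, set as the call begins (- or left out, the last holds). The fingers move at their own pace and stop on an object; FORCE is the grip in N (left out, the last holds). Time passes only in rows, so rows that repeat a pose let the fingers close. It gives the time, the measured TCP pose, the force, the opening and the grip force at its end, in the units of the state.
- readout.get_obs(): the state, without advancing time (a new reading comes with each control period).
- imaging.camera(name): name is "scene" or "top" or "wrist"; returns a dict with "color" (384x512x3 uint8, red, green, blue), "fx", "fy", "cx", "cy" (pixels), "rvec" (rotation vector, rad) and "tvec" (3), from world to camera coordinates, as OpenCV has them. Camera axes: x right, y down, z forward; pixel columns grow to the right and rows downward; lengths in m; the calibration is good to about 2 mm. A picture is of the moment at which its call begins. There is no depth.
- manip.hand_in(): hands the job in; it is judged then, once.
The state is a dict: "clock": time; "joint_pos": joint angles; "joint_velocities": joint speeds; "tau": joint torques, N m; "position": TCP position; "ee_rot": TCP orientation; "ft_force": force on the tool from outside, world axes, zero at the start; "torque": the same for the moment, N m; "grip_width": opening from 0.0 (shut) to 1.0 (fully open); "grasp_force": force on a finger pad.
Only numpy, scipy, OpenCV 4.12 (cv2) and the standard library are available. Lean on these libraries where they do the work, as an engineer would, in place of code of your own. Each camera call takes 0.05 s, during which the arm holds its last target. There are 200 camera calls.

## Task

A cup already stands in the middle of the kiln hearth; build the next tier over it without shifting it. Seen from the robot, stand two of the three tall props side by side to the left of the cup, one in front and one behind, and the third prop to the right of the cup on the middle line; then lay the narrow kiln shelf level on the three, centred over the cup and square with the hearth, so that two props are under the corners of its left end and one is under the middle of its right end. Finish with the dish standing on the middle of the shelf; the short props are too low for the cup and are not needed.

Things in the scene. Friction and masses are not known exactly. Their poses are not given: they have to be found in the camera images.
- hearth: base of a small lift-off kiln, fixed: steel pan 170 x 270 mm with a raised flat firebrick floor 134 x 232 mm whose top is 40 mm above the desk (the ledge round it, 32 mm high, is for the kiln's hood). Origin at the centre of the underside, on the desk; y runs along the long side towards the left as seen from the robot, x away from the robot, z up. Turned up to 0.25 rad
- cup: unglazed straight-sided cup without handle, 56 mm across, 58 mm high, loose, standing near the middle of the hearth floor; origin at the centre of its underside. It must not be shifted
- tall_prop_1: tall kiln prop, one of three alike: upright buff ceramic tube, 24 mm across, 80 mm high, notched round both ends, about 75 g; origin at the centre of its underside, z up. The three may be used in any order
- tall_prop_2: tall kiln prop, one of three alike: upright buff ceramic tube, 24 mm across, 80 mm high, notched round both ends, about 75 g; origin at the centre of its underside, z up. The three may be used in any order
- tall_prop_3: tall kiln prop, one of three alike: upright buff ceramic tube, 24 mm across, 80 mm high, notched round both ends, about 75 g; origin at the centre of its underside, z up. The three may be used in any order
- short_prop_1: short kiln prop: a squat tube of the same kind, 32 mm across and only 45 mm high, lower than the cup, so it is no use here; origin at the centre of its underside
- short_prop_2: short kiln prop: a squat tube of the same kind, 32 mm across and only 45 mm high, lower than the cup, so it is no use here; origin at the centre of its underside
- kiln_shelf: narrow cream ceramic kiln shelf lying flat on the desk: 68 mm wide (x), 190 mm long (y), 14 mm thick, about 0.32 kg; both ends and both faces alike; origin at the centre of its underside. Can be gripped across its 68 mm width at the middle. On the tall props its underside is 120 mm above the desk. Good prop places under it: 70 mm from its centre along y, the pair 20 mm to either side of its middle line, the third on the line
- dish: low unglazed straight-sided dish, 58 mm across, 36 mm high, about 90 g, standing on the desk; can be gripped across its outside; origin at the centre of its underside
Not all that is in view belongs to the job. Leave any black or green look-alike of the tall_prop_3 alone.

How it is judged:
On the way, in this order (a step that is already met when the one before it is completed fails the run):
1. the three tall props stand upright on the hearth floor, two to the left and one to the right of the cup (z of tall_prop_1 in the frame of hearth between 0.036 and 0.044 m and angle between each of tall_prop_1, tall_prop_2, tall_prop_3's own z axis and vertical below 0.06 rad and z of tall_prop_2 in the frame of hearth between 0.036 and 0.044 m and z of tall_prop_3 in the frame of hearth between 0.036 and 0.044 m and ((x of tall_prop_1 in the frame of hearth between 0.006 and 0.034 m and y of tall_prop_1 in the frame of hearth between 0.045 and 0.098 m) or (x of tall_prop_2 in the frame of hearth between 0.006 and 0.034 m and y of tall_prop_2 in the frame of hearth between 0.045 and 0.098 m) or (x of tall_prop_3 in the frame of hearth between 0.006 and 0.034 m and y of tall_prop_3 in the frame of hearth between 0.045 and 0.098 m)) and ((x of tall_prop_1 in the frame of hearth between -0.034 and -0.006 m and y of tall_prop_1 in the frame of hearth between 0.045 and 0.098 m) or (x of tall_prop_2 in the frame of hearth between -0.034 and -0.006 m and y of tall_prop_2 in the frame of hearth between 0.045 and 0.098 m) or (x of tall_prop_3 in the frame of hearth between -0.034 and -0.006 m and y of tall_prop_3 in the frame of hearth between 0.045 and 0.098 m)) and ((x of tall_prop_1 in the frame of hearth between -0.02 and 0.02 m and y of tall_prop_1 in the frame of hearth between -0.098 and -0.045 m) or (x of tall_prop_2 in the frame of hearth between -0.02 and 0.02 m and y of tall_prop_2 in the frame of hearth between -0.098 and -0.045 m) or (x of tall_prop_3 in the frame of hearth between -0.02 and 0.02 m and y of tall_prop_3 in the frame of hearth between -0.098 and -0.045 m))), for 0.2 s.
2. the shelf lies level on the tall props, over the cup (z of kiln_shelf in the frame of hearth between 0.1165 and 0.1235 m and angle between kiln_shelf's own z axis and vertical below 0.035 rad and horizontal distance between kiln_shelf and cup below 0.02 m and angle between the y axis of kiln_shelf and the y axis of hearth, either way round below 0.14 rad), for 0.2 s.
At the end, for the whole second after the job is handed in: Tall props upright on the hearth floor, 45-98 mm from its centre lengthwise: left pair 6-34 mm each side of its middle line, right one within 20 mm of it. Shelf level on them, within 20 mm of the cup, 0.14 rad of square. Dish within 15 mm of shelf centre. Cup moved under 10 mm. At rest (all of step 1 and all of step 2 and horizontal distance between dish and kiln_shelf below 0.015 m and z of dish in the frame of kiln_shelf between 0.011 and 0.018 m and angle between each of dish, cup's own z axis and vertical below 0.06 rad and distance of cup from where it was at the start of the episode below 0.01 m and linear speed of each of tall_prop_1, tall_prop_2, tall_prop_3, kiln_shelf, dish below 0.01 m/s); the robot touches nothing.
It fails at once if the cup on the hearth is shifted more than 10 mm or tipped (distance of cup from where it was at the start of the episode above 0.01 m or angle between cup's own z axis and vertical above 0.25 rad).
It also fails if it takes over 125 s, if anything falls off the work surface, if the arm or the gripper's body presses on something with over 40 N, if the wrist force passes 120 N, or if a joint passes its speed limit or range.

## Working session

There is one attempt and no reset: what is moved stays moved. The work goes in short steps, Python scripts to look and compute and a shell command to move; the robot and the scene stay as the last step left them, time stands still between calls to the robot, and variables do not carry over. Pictures are saved under pics/ and viewed, at most 14 in all, crops included, and the job is handed in when it is done.

```bash
mkdir -p pics
cat > h.py <<'E'
import numpy as np, cv2
from workcell import readout, imaging, manip
from scipy.spatial.transform import Rotation as R
def snap(n,f):
    c=imaging.camera(n); cv2.imwrite('pics/'+f,cv2.cvtColor(c['color'],cv2.COLOR_RGB2BGR)); np.save('pics/'+f+'.npy',c,allow_pickle=True); return c
def load(f): return np.load('pics/'+f+'.npy',allow_pickle=True).item()
def px(c,u,v,z):
    r=cv2.Rodrigues(np.array(c['rvec'],float))[0]; t=np.array(c['tvec'],float).ravel()
    o=-r.T@t; d=r.T@np.array([(u-c['cx'])/c['fx'],(v-c['cy'])/c['fy'],1])
    return o+d*(z-o[2])/d[2]
def proj(c,p):
    r=cv2.Rodrigues(np.array(c['rvec'],float))[0]; q=r@np.array(p)+np.array(c['tvec'],float).ravel()
    return np.array([c['fx']*q[0]/q[2]+c['cx'],c['fy']*q[1]/q[2]+c['cy']])
def go(p,yaw=None):
    """print rows units (fractions) from current measured pose to world p; yaw= direction (world angle) of tool y axis"""
    s=readout.get_obs(); m=R.from_quat(s['ee_rot']).as_matrix()
    d=m.T@(np.array(p)-s['position'])
    w=0
    if yaw is not None:
        cur=np.arctan2(m[1,1],m[0,1]); e=(yaw-cur+np.pi/2)%np.pi-np.pi/2
        w=-e # tool z down
    print('pos',np.round(s['position'],4),'shift',np.round(d/.4,4),'yawfrac',round(np.degrees(w)/60,4),'t',round(s['clock'],2))
E
python3 - <<'E'
from h import *
for n in('top','scene'):
    c=snap(n,n+'0.png'); cv2.imwrite('pics/%s0b.png'%n,cv2.resize(cv2.imread('pics/%s0.png'%n),(800,600),interpolation=cv2.INTER_CUBIC))
    r=cv2.Rodrigues(np.array(c['rvec'],float))[0];print(n,-r.T@np.array(c['tvec']).ravel(),c['fx'])
s=readout.get_obs();print({k:np.round(v,3) for k,v in s.items()}); print(R.from_quat(s['ee_rot']).as_matrix().round(3))
E
```

```text
top [0.46230445 0.01967899 1.09952431] 417.8201836754853
scene [ 0.22733481 -0.54587763  0.69572951] 346.78965065548044
{'clock': np.float64(0.1), 'joint_pos': array([ 1.185,  0.333, -0.065,  1.461,  0.022,  1.35 , -0.089]), 'joint_velocities': array([-0.   , -0.001,  0.001, -0.002, -0.001,  0.   ,  0.001]), 'tau': array([ 1.0000e-03, -6.2675e+01,  4.9000e-02, -3.9243e+01,  1.6000e-02,
        7.0000e-03, -0.0000e+00]), 'position': array([ 0.222, -0.584,  0.248]), 'ee_rot': array([ 0.984,  0.18 , -0.   , -0.001]), 'ft_force': array([-0.287,  0.223, -0.649]), 'torque': array([0.007, 0.012, 0.032]), 'grasp_force': np.float64(0.0), 'grip_width': np.float64(1.0)}
[[ 0.935  0.355 -0.001]
 [ 0.355 -0.935  0.001]
 [-0.    -0.001 -1.   ]]
```

View pics/top0b.png

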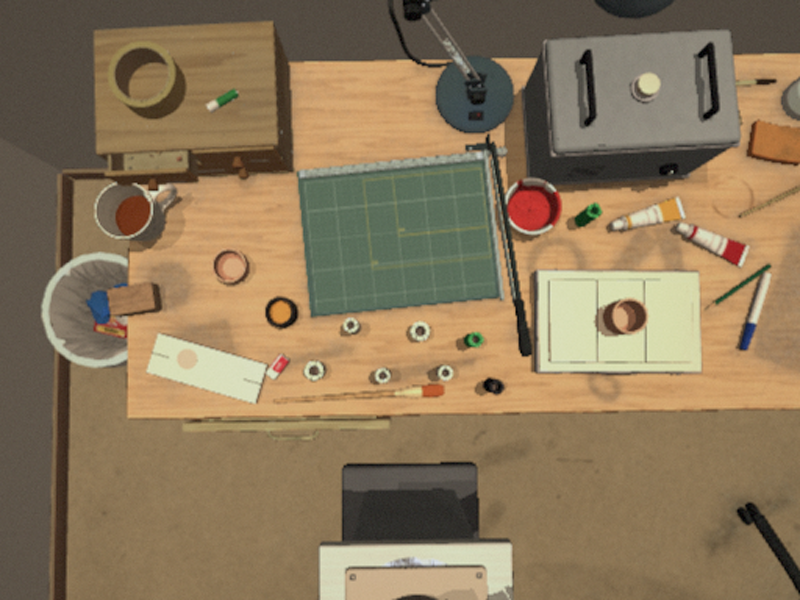

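View pics/scene0b.png

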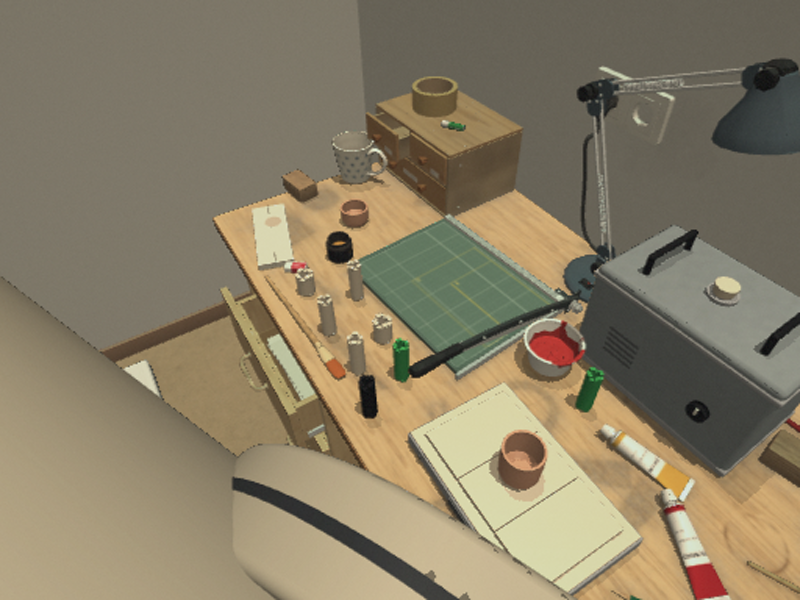

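The top view shows two short and three tall buff props. Tall props: (351,325), (382,376), (445,373). Short, wider ones: (315,370), (420,330). The look-alikes are green (474,340) and black (493,386). The scene view agrees on the heights: tall at (355,280), (327,315) and (356,353). The shelf is at (207,368) and the hearth with the cup at (620,320). The terracotta dish is at (231,266); the black ring at (281,312) is a decoy. I'll confirm in one enlarged crop.

Run:
```python
from h import *
im=cv2.imread('pics/top0.png')
a=cv2.resize(im[195:255,185:325],(800,343),interpolation=cv2.INTER_CUBIC)   # x5.714
b=cv2.resize(im[165:245,335:455],(384,256),interpolation=cv2.INTER_CUBIC)  #x3.2
d=cv2.resize(im[155:262,88:198],(263,256),interpolation=cv2.INTER_CUBIC) #x2.39
o=np.zeros((600,800,3),np.uint8);o[:343]=a;o[344:600,:384]=b;o[344:600,400:663]=d
cv2.imwrite('pics/crop1.png',o)
c=load('top0.png')
for n,(u,v),z in [('tallA',(351,325),.08),('tallB',(382,376),.08),('tallC',(445,373),.08),('cup',(626,316),.098),('dish',(231,266),.036),('shelf',(207,368),.014),('shortD',(315,370),.045),('shortE',(420,330),.045)]:
    print(n,px(c,u*.64,v*.64,z).round(4))
for u,v in[(537,271),(700,271),(701,373),(537,373)]:print(px(c,u*.64,v*.64,.036).round(4))
g=cv2.cvtColor(im,cv2.COLOR_BGR2HSV)
def blob(mask,name,z,box):
    m=np.zeros_like(mask);x0,y0,x1,y1=box;m[y0:y1,x0:x1]=mask[y0:y1,x0:x1]
    k,_=max([(q,cv2.contourArea(q)) for q in cv2.findContours(m,0,2)[0]],key=lambda t:t[1])
    r=cv2.minAreaRect(k);print(name,np.round(r[0],1),np.round(r[1],1),px(c,*r[0],z).round(4))
    p=np.array([px(c,*q,z) for q in cv2.boxPoints(r)]);print(p[:,:2].round(3).tolist())
pale=((g[...,1]<60)&(g[...,2]>165)).astype(np.uint8)*255
pale2=((g[...,1]<75)&(g[...,2]>165)).astype(np.uint8)*255
blob(pale2,'shelf',.014,(90,205,175,262));blob(pale2,'hearth',.037,(335,165,455,245))
```

```text
tallA [0.5101 0.0938 0.08  ]
tallB [0.43   0.0465 0.08  ]
tallC [ 0.4331 -0.0515  0.08  ]
cup [ 0.5163 -0.3299  0.098 ]
dish [0.6123 0.2929 0.036 ]
shelf [0.4457 0.3381 0.014 ]
shortD [0.4402 0.1551 0.045 ]
shortE [ 0.5019 -0.0151  0.045 ]
[ 0.5958 -0.2089  0.036 ]
[ 0.5914 -0.4756  0.036 ]
[ 0.4252 -0.4692  0.036 ]
[ 0.4294 -0.2037  0.036 ]
shelf [134.7 236.2] [79.  27.1] [0.444  0.3324 0.014 ]
[[0.439, 0.44], [0.507, 0.422], [0.449, 0.224], [0.382, 0.243]]
hearth [396. 205.] [ 64. 104.] [ 0.5127 -0.3391  0.037 ]
[[0.597, -0.209], [0.592, -0.475], [0.43, -0.467], [0.434, -0.204]]
```

View pics/crop1.png

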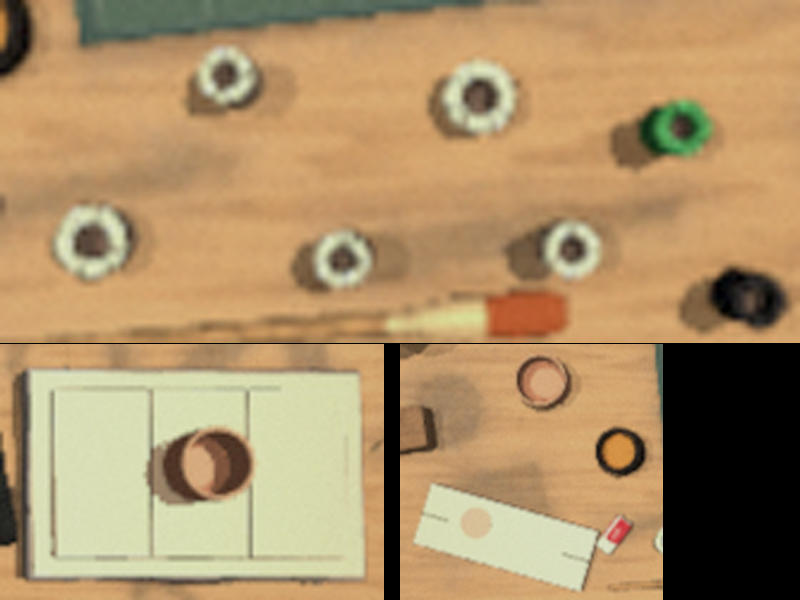

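Confirmed: the tall props show the narrow rings at crop (227,76), (342,259) and (571,249). The short ones are the wider rings at (92,240) and (480,97). In the crop the cup is at (209,464), the dish at (544,382), and the hearth ledge corners are near (30,370), (361,373), (364,578) and (26,576).

Run:
```python
from h import *
c=load('top0.png')
A=lambda u,v:(185+(u+.5)/5.714-.5,195+(v+.5)/5.714-.5)
B=lambda u,v:(335+(u+.5)/3.2-.5,165+(v-344+.5)/3.2-.5)
D=lambda u,v:(88+(u-400+.5)/2.39-.5,155+(v-344+.5)/2.39-.5)
for n,q,z in[('A',A(227,76),.08),('B',A(342,259),.08),('C',A(571,249),.08),('green',A(683,128),.08),('black',A(750,297),.08),('cup',B(209,464),.098),('dish',D(544,382),.036)]:print(n,px(c,*q,z).round(4))
L=np.array([px(c,*B(*q),.032)[:2] for q in[(30,370),(361,373),(364,578),(24,577)]]);print('ledge',L.round(4).tolist(),L.mean(0))
F=np.array([px(c,*B(*q),.04)[:2] for q in[(54,388),(54,557),(345,556)]]);print('floor',F.round(4).tolist(),(F[0]+F[2])/2)
S=np.array([px(c,*D(*q),.014)[:2] for q in[(433,485),(599,531),(582,590),(415,543)]]);print('shelf',S.round(4).tolist(),S.mean(0))
H=proj(c,[.5127,-.339,.04]);print(H)
b=px(c,*A(571,249),.08);go([b[0],b[1],.2],-np.pi/2)
```

```text
A [0.5104 0.0946 0.08  ]
B [0.4318 0.0465 0.08  ]
C [ 0.4344 -0.0509  0.08  ]
green [ 0.4851 -0.0997  0.08  ]
black [ 0.4129 -0.1264  0.08  ]
cup [ 0.5165 -0.3283  0.098 ]
dish [0.6113 0.2926 0.036 ]
ledge [[0.598, -0.2107], [0.5912, -0.4761], [0.4274, -0.4706], [0.4325, -0.2008]] [ 0.5123039  -0.33951504]
floor [[0.5822, -0.2276], [0.4481, -0.2233], [0.4452, -0.4527]] [ 0.5137321  -0.34016886]
shelf [[0.5035, 0.4189], [0.4508, 0.2383], [0.3876, 0.2568], [0.441, 0.4378]] [0.44571713 0.33796313]
[396.34284913 204.94734313]
pos [ 0.2217 -0.584   0.2476] shift [ 0.9703 -1.0573  0.1202] yawfrac 0.3464 t 0.1
```

```bash
python3 -m crank '[[0.33,-0.36,0,0.346],[0.33,-0.36,0,0.346],[0.33,-0.36,0,0.346],[0.33,-0.36,0,0.346],[0.33,-0.36,0,0.346]]' 0.2 40
python3 - <<'E'
from h import *
go([.4344,-.0509,.2],-np.pi/2-.0)
print(readout.get_obs()['grip_width'])
E
```

```text
clock: 0.52
position: [0.2955, -0.3993, 0.2481]
ee_rot: [1.0, 0.001, -0.0, -0.0]
ft_force: [1.4, 0.2, 0.2]
grip_width: 0.6
grasp_force: 0.0
pos [ 0.2955 -0.3993  0.2481] shift [ 0.3493 -0.87    0.1208] yawfrac 0.0022 t 0.52
0.6001338463397995
```

```bash
python3 -m crank '[[0.175,-0.435,0.06,0],[0.175,-0.435,0.06,0],[0.175,-0.435,0.06,0],[0.175,-0.435,0.06,0],[0.175,-0.435,0.06,0]]' >/dev/null && python3 -m crank '[[0.175,-0.435,0.06,0],[0.175,-0.435,0.06,0],[0.175,-0.435,0.06,0],[0.175,-0.435,0.06,0],[0.175,-0.435,0.06,0]]'
python3 - <<'E'
from h import *
go([.4344,-.0509,.13])
c=snap('wrist','w1.png');r=cv2.Rodrigues(np.array(c['rvec'],float))[0];print(-r.T@np.array(c['tvec']).ravel())
print(proj(c,[.4344,-.0509,.08]))
E
```

```text
clock: 1.35
position: [0.4346, -0.0501, 0.1999]
ee_rot: [1.0, 0.002, 0.0, -0.0]
ft_force: [-0.4, 0.7, -0.1]
grip_width: 0.6
grasp_force: 0.0
pos [ 0.4346 -0.0501  0.1999] shift [-0.0006  0.002   0.1749] yawfrac 0.0 t 1.35
[ 0.50545628 -0.05009314  0.32526819]
[254.473352   191.88201585]
```

View pics/w1.png

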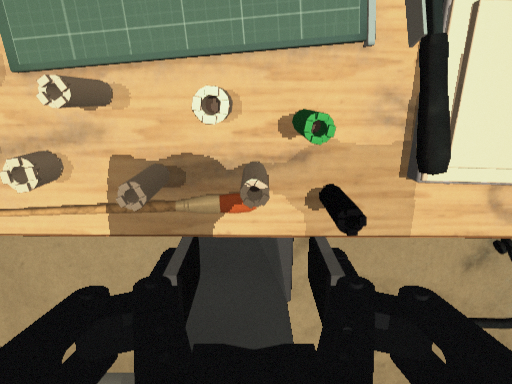

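The wrist view shows prop C's ring at (254,192), matching the projection (254.5,191.9), with the fingers clear of its neighbours. I'll grasp it.

```bash
python3 -m crank '[[0,0.002,0.1,0],[0,0.002,0.2,0],[0,0.002,0.28,0],[0,0.002,0.345,0],[0,0.002,0.345,0]]' && python3 -m crank '[[0,0,0,0],[0,0,0,0],[0,0,0,0],[0,0,0,0],[0,0,0,0]]' -1 30 && python3 -m crank '[[0,0,-0.05,0],[0,0,-0.15,0],[0,0,-0.25,0],[0,0,-0.345,0],[0,0,-0.345,0]]'
python3 - <<'E'
from h import *
go([.5117,-.402,.2])
E
```

```text
clock: 1.82
position: [0.4304, -0.0552, 0.0579]
ee_rot: [1.0, 0.0, -0.004, -0.001]
ft_force: [-0.4, 0.2, 0.1]
grip_width: 0.6
grasp_force: 0.0
clock: 2.23
position: [0.4353, -0.0559, 0.0641]
ee_rot: [1.0, 0.0, 0.002, 0.001]
ft_force: [-1.4, 0.6, 8.3]
grip_width: 0.271
grasp_force: 30.2
clock: 2.65
position: [0.4374, -0.0556, 0.2082]
ee_rot: [1.0, 0.0, 0.006, 0.002]
ft_force: [1.1, 0.3, -0.9]
grip_width: 0.268
grasp_force: 29.6
pos [ 0.4374 -0.0556  0.2082] shift [0.1847 0.866  0.0255] yawfrac 0.0 t 2.65
```

```bash
python3 -m crank '[[0.09,0.44,0,0],[0.09,0.44,0,0],[0.09,0.44,0,0],[0.09,0.44,0,0],[0.09,0.44,0,0]]' && python3 -m crank '[[0.09,0.42,0,0],[0.09,0.42,0,0],[0.09,0.42,0,0],[0.09,0.42,0,0],[0.09,0.42,0,0]]' && python3 -m crank '[[0,0,0,0],[0,0,0,0],[0,0,0,0],[0,0,0,0],[0,0,0,0]]'
python3 - <<'E'
from h import *
go([.5117,-.402,.115])
c=snap('wrist','w2.png')
E
```

```text
clock: 3.07
position: [0.4696, -0.2383, 0.2008]
ee_rot: [1.0, -0.003, 0.0, 0.001]
ft_force: [-1.0, 0.7, -0.7]
grip_width: 0.27
grasp_force: 29.7
clock: 3.48
position: [0.5043, -0.4074, 0.1998]
ee_rot: [1.0, -0.004, -0.0, 0.001]
ft_force: [-2.0, -1.3, -0.9]
grip_width: 0.268
grasp_force: 29.8
clock: 3.9
position: [0.5064, -0.3985, 0.201]
ee_rot: [1.0, 0.001, 0.0, 0.0]
ft_force: [-0.2, 0.3, -0.3]
grip_width: 0.271
grasp_force: 29.8
pos [ 0.5064 -0.3985  0.201 ] shift [0.013  0.0087 0.2149] yawfrac 0.0 t 3.9
```

View pics/w2.png

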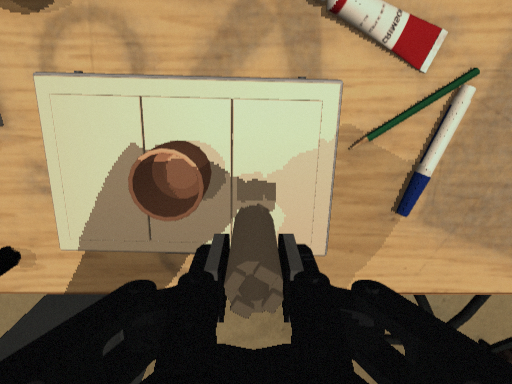

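The prop is held upright. The cup rim is centred at about (169,184), and the hearth floor corners are near (50,94) and (322,101). I'll cross-check with this view.

```bash
python3 - <<'E'
from h import *
c=load('w2.png')
print('cup',px(c,169,184,.098))
for n,u,v in[('UL',50,94),('UR',323,101)]:print(n,px(c,u,v,.04))
for n,u,v in[('ledge UL',35,73),('UR',342,81),('LR',327,255),('LL',60,250)]:print(n,px(c,u,v,.032))
E
python3 -m crank '[[0.006,0.004,0.05,0],[0.013,0.009,0.1,0],[0.013,0.009,0.15,0],[0.013,0.009,0.19,0],[0.013,0.009,0.2,0]]' && python3 -m crank '[[0,0,0,0],[0,0,0,0],[0,0,0,0],[0,0,0,0],[0,0,0,0]]'
```

```text
cup [ 0.51704246 -0.3373812   0.098     ]
UL [ 0.57990945 -0.22730417  0.04      ]
UR [ 0.57452416 -0.45733452  0.04      ]
ledge UL [ 0.5970693 -0.2127217  0.032    ]
UR [ 0.59095147 -0.47423876  0.032     ]
LR [ 0.42670747 -0.47193666  0.032     ]
LL [ 0.43185252 -0.20686097  0.032     ]
clock: 4.37
position: [0.5102, -0.4019, 0.1175]
ee_rot: [1.0, 0.001, -0.002, -0.001]
ft_force: [-0.1, 0.5, -1.2]
grip_width: 0.277
grasp_force: 29.8
clock: 4.78
position: [0.5117, -0.4034, 0.1214]
ee_rot: [1.0, 0.0, 0.001, 0.001]
ft_force: [0.2, -0.9, -0.7]
grip_width: 0.27
grasp_force: 29.8
```

```bash
python3 -m crank '[[0,0,0.01,0],[0,0,0.02,0],[0,0,0.03,0],[0,0,0.04,0],[0,0,0.04,0]]' && python3 -m crank '[[0,0,0,0],[0,0,0,0],[0,0,0.003,0],[0,0,0.003,0],[0,0,0.003,0]]'
```

```text
clock: 5.2
position: [0.5116, -0.4032, 0.1043]
ee_rot: [1.0, 0.0, 0.0, 0.0]
ft_force: [-0.5, -0.2, 0.3]
grip_width: 0.268
grasp_force: 29.9
clock: 5.62
position: [0.5117, -0.4033, 0.1042]
ee_rot: [1.0, 0.0, 0.0, 0.0]
ft_force: [-1.9, 1.8, 8.6]
grip_width: 0.275
grasp_force: 30.8
```

```bash
python3 -m crank '[[0,0,-0.002,0],[0,0,-0.002,0],[0,0,-0.002,0],[0,0,-0.002,0]]' -0.2 && python3 -m crank '[[0,0,-0.03,0],[0,0,-0.08,0],[0,0,-0.16,0],[0,0,-0.24,0],[0,0,-0.24,0]]'
python3 - <<'E'
from h import *
go([.4318,.0465,.2])
E
```

```text
clock: 5.95
position: [0.5111, -0.4031, 0.1036]
ee_rot: [1.0, 0.0, -0.0, -0.0]
ft_force: [-0.2, 0.0, -0.2]
grip_width: 0.398
grasp_force: 0.0
clock: 6.37
position: [0.5138, -0.4046, 0.2081]
ee_rot: [1.0, 0.0, 0.004, 0.003]
ft_force: [0.5, 0.4, 1.0]
grip_width: 0.4
grasp_force: 0.0
pos [ 0.5138 -0.4046  0.2081] shift [-0.2046 -1.1278  0.0117] yawfrac 0.0 t 6.37
```

```bash
python3 -m crank '[[-0.067,-0.375,0,0],[-0.067,-0.375,0,0],[-0.067,-0.375,0,0],[-0.067,-0.375,0,0],[-0.067,-0.375,0,0]]' 0.2 >/dev/null && python3 -m crank '[[-0.067,-0.375,0,0],[-0.067,-0.375,0,0],[-0.067,-0.375,0,0],[-0.067,-0.375,0,0],[-0.067,-0.375,0,0]]' >/dev/null && python3 -m crank '[[-0.067,-0.375,0,0],[-0.067,-0.375,0,0],[-0.067,-0.375,0,0],[-0.067,-0.375,0,0],[-0.067,-0.375,0,0]]' && python3 -m crank '[[0,0,0,0],[0,0,0,0],[0,0,0,0],[0,0,0,0],[0,0,0,0]]'
python3 - <<'E'
from h import *
go([.4318,.0465,.062])
c=snap('wrist','w3.png')
im=cv2.imread('pics/w3.png');q=proj(c,[.4318,.0465,.08]);print(q)
cv2.circle(im,tuple(int(round(x)) for x in q),2,(0,0,255),-1);cv2.imwrite('pics/w3m.png',cv2.resize(im[120:300,150:400],(750,540)))
E
```

```text
clock: 7.62
position: [0.43, 0.0524, 0.201]
ee_rot: [1.0, 0.004, 0.001, -0.0]
ft_force: [-0.3, -0.0, 0.4]
grip_width: 0.601
grasp_force: 0.0
clock: 8.03
position: [0.4309, 0.0459, 0.1999]
ee_rot: [1.0, -0.001, -0.0, -0.0]
ft_force: [0.2, 0.3, 0.3]
grip_width: 0.597
grasp_force: 0.0
pos [0.4309 0.0459 0.1999] shift [ 0.0023 -0.0014  0.3447] yawfrac 0.0 t 8.03
[252.6737885  190.45267795]
```

View pics/w3m.png

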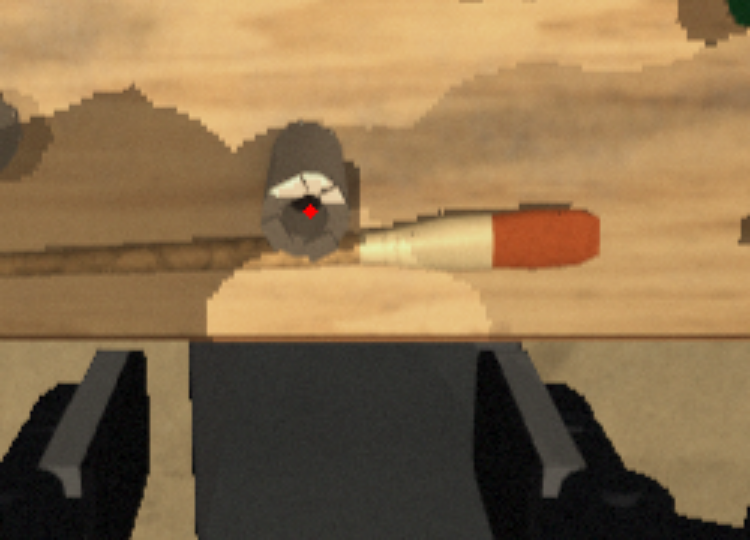

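Prop B's ring is at crop (303,215), within 2 mm of the mark at (310,212). I'll grasp it and carry it to the front-left place.

```bash
python3 -m crank '[[0,-0.003,0.1,0],[0,-0.003,0.2,0],[0,-0.003,0.28,0],[0,-0.003,0.33,0],[0,-0.003,0.345,0]]' >/dev/null && python3 -m crank '[[0,0,0,0],[0,0,0,0],[0,0,0,0],[0,0,0,0],[0,0,0,0]]' -1 30 && python3 -m crank '[[0,0,-0.05,0],[0,0,-0.15,0],[0,0,-0.25,0],[0,0,-0.345,0],[0,0,-0.345,0]]' && python3 -m crank '[[0.08,0.385,0,0],[0.08,0.385,0,0],[0.08,0.385,0,0],[0.08,0.385,0,0],[0.08,0.385,0,0]]' >/dev/null && python3 -m crank '[[0.08,0.385,0,0],[0.08,0.385,0,0],[0.08,0.385,0,0],[0.08,0.385,0,0],[0.08,0.385,0,0]]' && python3 -m crank '[[0,0,0,0],[0,0,0,0],[0,0,0,0],[0,0,0,0],[0,0,0,0]]'
python3 - <<'E'
from h import *
go([.4946,-.2616,.12])
E
```

```text
clock: 8.92
position: [0.4317, 0.0479, 0.0631]
ee_rot: [1.0, 0.0, 0.001, 0.0]
ft_force: [0.3, 0.6, 4.7]
grip_width: 0.269
grasp_force: 29.8
clock: 9.33
position: [0.434, 0.0488, 0.2073]
ee_rot: [1.0, 0.0, 0.006, 0.0]
ft_force: [0.6, 0.1, -1.0]
grip_width: 0.273
grasp_force: 29.6
clock: 10.17
position: [0.494, -0.2675, 0.1997]
ee_rot: [1.0, -0.004, 0.0, 0.001]
ft_force: [-0.9, 0.2, -1.4]
grip_width: 0.273
grasp_force: 29.8
clock: 10.58
position: [0.495, -0.2591, 0.2003]
ee_rot: [1.0, 0.001, 0.0, 0.0]
ft_force: [0.0, 0.8, -0.9]
grip_width: 0.273
grasp_force: 29.8
pos [ 0.495  -0.2591  0.2003] shift [-0.0011  0.0062  0.2007] yawfrac 0.0 t 10.58
```

```bash
python3 -m crank '[[0,0.006,0.07,0],[0,0.006,0.14,0],[0,0.006,0.18,0],[0,0.006,0.2,0],[0,0.006,0.2,0]]' >/dev/null && python3 -m crank '[[0,0,0,0],[0,0,0.01,0],[0,0,0.02,0],[0,0,0.03,0],[0,0,0.037,0]]' && python3 -m crank '[[0,0,0.003,0],[0,0,0.003,0],[0,0,0.006,0],[0,0,0.006,0],[0,0,0.006,0]]'
```

```text
clock: 11.42
position: [0.4949, -0.2624, 0.105]
ee_rot: [1.0, 0.0, 0.0, 0.0]
ft_force: [-0.9, 0.0, -1.0]
grip_width: 0.266
grasp_force: 29.8
clock: 11.83
position: [0.4952, -0.2625, 0.1032]
ee_rot: [1.0, 0.0, 0.0, 0.0]
ft_force: [0.1, 0.1, 2.8]
grip_width: 0.269
grasp_force: 30.0
```

```bash
python3 -m crank '[[0,0,-0.001,0],[0,0,-0.001,0],[0,0,-0.001,0],[0,0,-0.001,0]]' -0.2 && python3 -m crank '[[0,0,-0.03,0],[0,0,-0.08,0],[0,0,-0.16,0],[0,0,-0.24,0],[0,0,-0.24,0]]' >/dev/null && python3 -m crank '[[0.02,-0.45,0,0],[0.02,-0.45,0,0],[0.02,-0.45,0,0],[0.02,-0.45,0,0],[0.02,-0.45,0,0]]' 0.2 >/dev/null && python3 -m crank '[[0.02,-0.45,0,0],[0.02,-0.45,0,0],[0.02,-0.45,0,0],[0.02,-0.45,0,0],[0.02,-0.45,0,0]]' && python3 -m crank '[[0,0,0,0],[0,0,0,0],[0,0,0,0],[0,0,0,0],[0,0,0,0]]'
python3 - <<'E'
from h import *
go([.5104,.0946,.062])
E
```

```text
clock: 12.17
position: [0.4948, -0.2624, 0.103]
ee_rot: [1.0, 0.0, -0.0, 0.0]
ft_force: [0.5, 0.6, 0.3]
grip_width: 0.402
grasp_force: 0.0
clock: 13.42
position: [0.51, 0.1046, 0.2004]
ee_rot: [1.0, 0.004, 0.001, -0.001]
ft_force: [-0.2, -0.1, -1.0]
grip_width: 0.599
grasp_force: 0.0
clock: 13.83
position: [0.5109, 0.0962, 0.1992]
ee_rot: [1.0, -0.001, 0.0, 0.0]
ft_force: [-0.3, -0.1, 0.5]
grip_width: 0.598
grasp_force: 0.0
pos [0.5109 0.0962 0.1992] shift [-0.0012  0.0039  0.3429] yawfrac 0.0 t 13.83
```

```bash
python3 -m crank '[[0,0.003,0.1,0],[0,0.003,0.2,0],[0,0.003,0.28,0],[0,0.003,0.33,0],[0,0.003,0.343,0]]' >/dev/null && python3 -m crank '[[0,0,0,0],[0,0,0,0],[0,0,0,0],[0,0,0,0],[0,0,0,0]]' -1 30 && python3 -m crank '[[0,0,-0.05,0],[0,0,-0.15,0],[0,0,-0.25,0],[0,0,-0.345,0],[0,0,-0.345,0]]' >/dev/null && python3 -m crank '[[0.03,0.446,0,0],[0.03,0.446,0,0],[0.03,0.446,0,0],[0.03,0.446,0,0],[0.03,0.446,0,0]]' >/dev/null && python3 -m crank '[[0.03,0.446,0,0],[0.03,0.446,0,0],[0.03,0.446,0,0],[0.03,0.446,0,0],[0.03,0.446,0,0]]' && python3 -m crank '[[0,0,0,0],[0,0,0,0],[0,0,0,0],[0,0,0,0],[0,0,0,0]]'
python3 - <<'E'
from h import *
go([.5346,-.2624,.12])
snap('scene','s2.png')
E
```

```text
clock: 14.67
position: [0.5118, 0.0965, 0.0634]
ee_rot: [1.0, 0.0, 0.001, 0.0]
ft_force: [0.8, -0.3, 6.5]
grip_width: 0.268
grasp_force: 30.1
clock: 15.92
position: [0.5333, -0.2681, 0.1996]
ee_rot: [1.0, -0.004, -0.0, 0.002]
ft_force: [-0.2, -0.2, -0.1]
grip_width: 0.272
grasp_force: 29.8
clock: 16.33
position: [0.5352, -0.259, 0.2002]
ee_rot: [1.0, 0.001, 0.0, 0.0]
ft_force: [0.0, -0.2, -0.7]
grip_width: 0.271
grasp_force: 29.8
pos [ 0.5352 -0.259   0.2002] shift [-0.0016  0.0085  0.2005] yawfrac 0.0 t 16.33
```

View pics/s2.png

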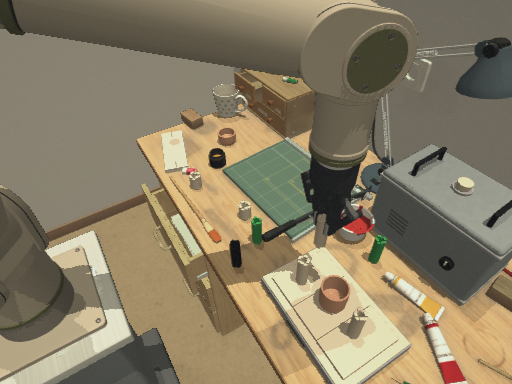

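The two placed props stand upright on the hearth at (304,270) and (358,320). The third is in the gripper at (321,235), and the cup is undisturbed at (334,294).

```bash
python3 -m crank '[[0,0.009,0.07,0],[0,0.009,0.14,0],[0,0.009,0.18,0],[0,0.009,0.2,0],[0,0.009,0.2,0]]' >/dev/null && python3 -m crank '[[0,0,0,0],[0,0,0.01,0],[0,0,0.02,0],[0,0,0.03,0],[0,0,0.037,0]]' && python3 -m crank '[[0,0,0.003,0],[0,0,0.003,0],[0,0,0.006,0],[0,0,0.006,0],[0,0,0.006,0]]' && python3 -m crank '[[0,0,-0.001,0],[0,0,-0.001,0],[0,0,-0.001,0],[0,0,-0.001,0]]' -0.2 && python3 -m crank '[[0,0,-0.03,0],[0,0,-0.08,0],[0,0,-0.16,0],[0,0,-0.24,0],[0,0,-0.24,0]]' >/dev/null && python3 -m crank '[[0,-0.48,0,0],[0,-0.48,0,0],[0,-0.48,0,0],[0,-0.48,0,0],[0,-0.48,0,0]]' 1
python3 - <<'E'
from h import *
c=snap('top','t2.png');im=cv2.imread('pics/t2.png')
cv2.imwrite('pics/t2c.png',cv2.resize(im[165:245,335:455],(780,520),interpolation=cv2.INTER_CUBIC))
go([.4457,.338,.15],np.radians(-16))
E
```

```text
clock: 17.22
position: [0.5349, -0.264, 0.105]
ee_rot: [1.0, 0.0, 0.0, 0.0]
ft_force: [-0.3, 0.1, -0.4]
grip_width: 0.274
grasp_force: 29.8
clock: 17.63
position: [0.5352, -0.264, 0.1035]
ee_rot: [1.0, 0.0, 0.0, 0.0]
ft_force: [-1.7, 0.9, 5.0]
grip_width: 0.273
grasp_force: 30.2
clock: 17.97
position: [0.5348, -0.2639, 0.103]
ee_rot: [1.0, 0.0, -0.0, -0.0]
ft_force: [-0.1, -0.2, 0.6]
grip_width: 0.402
grasp_force: 0.0
clock: 18.8
position: [0.5347, -0.0669, 0.2003]
ee_rot: [1.0, 0.002, 0.001, -0.0]
ft_force: [0.8, 0.3, 0.7]
grip_width: 1.004
grasp_force: 0.0
pos [ 0.5349 -0.0625  0.2005] shift [-0.2135 -1.003   0.1281] yawfrac -1.2241 t 18.85
```

View pics/t2c.png

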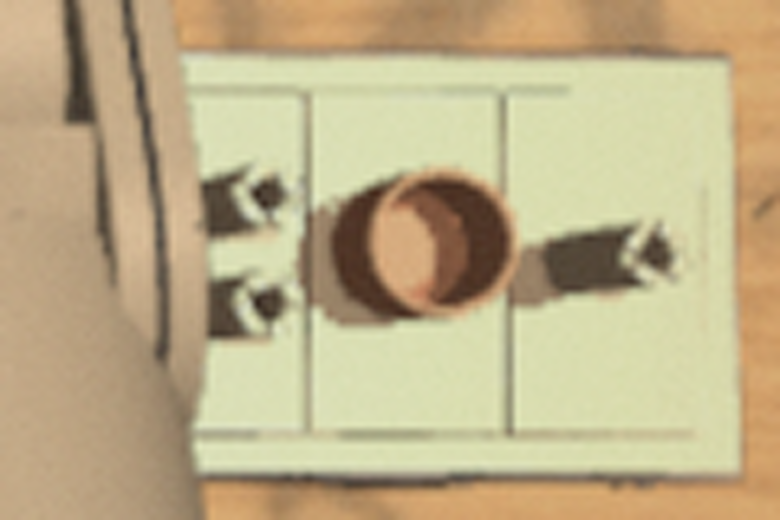

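Prop rings are at (266,195), (268,302) and (655,253), and the cup rim at (444,242). All are standing as planned. I'll go for the shelf.

```bash
python3 -m crank '[[-0.11,-0.48,0,0],[-0.11,-0.48,0,0],[-0.11,-0.48,0,0],[-0.11,-0.48,0,0],[-0.11,-0.48,0,0]]' >/dev/null && python3 -m crank '[[-0.11,-0.48,0,0],[-0.11,-0.48,0,0],[-0.11,-0.48,0,0],[-0.11,-0.48,0,0],[-0.11,-0.48,0,0]]' && python3 -m crank '[[0,0,0,-0.41],[0,0,0,-0.41],[0,0,0,-0.41],[0,0,0,-0.41],[0,0,0,-0.41]]' >/dev/null && python3 -m crank '[[0,0,0,-0.41],[0,0,0,-0.41],[0,0,0,-0.41],[0,0,0,-0.41],[0,0,0,-0.41]]' >/dev/null && python3 -m crank '[[0,0,0,-0.41],[0,0,0,-0.41],[0,0,0,-0.41],[0,0,0,-0.41],[0,0,0,-0.41]]'
python3 - <<'E'
from h import *
go([.4457,.338,.15],np.radians(-16.2));print(readout.get_obs()['joint_pos'].round(2))
snap('wrist','w4.png')
c=load('t2.png');f=lambda u,v:(335+(u+.5)/6.5-.5,165+(v+.5)/6.5-.5)
print('cup',px(c,*f(444,242),.098))
for q in[(266,195),(268,302),(655,253)]:print(px(c,*f(*q),.12))
E
```

```text
clock: 19.68
position: [0.4453, 0.3154, 0.2001]
ee_rot: [1.0, 0.001, 0.001, -0.001]
ft_force: [0.3, 1.0, -0.3]
grip_width: 1.0
grasp_force: 0.0
clock: 20.93
position: [0.4468, 0.3118, 0.1993]
ee_rot: [0.8, 0.6, 0.0, 0.0]
ft_force: [-0.0, -0.2, 0.7]
grip_width: 1.005
grasp_force: 0.0
pos [0.4468 0.3118 0.1993] shift [ 0.0621 -0.0211  0.1232] yawfrac -0.0012 t 20.93
[ 0.17  0.36 -1.04  1.7   0.32  1.27 -1.22]
cup [ 0.51722547 -0.33534227  0.098     ]
[ 0.53407044 -0.26396582  0.12      ]
[ 0.49538926 -0.26328412  0.12      ]
[ 0.51081387 -0.40342657  0.12      ]
```

View pics/w4.png

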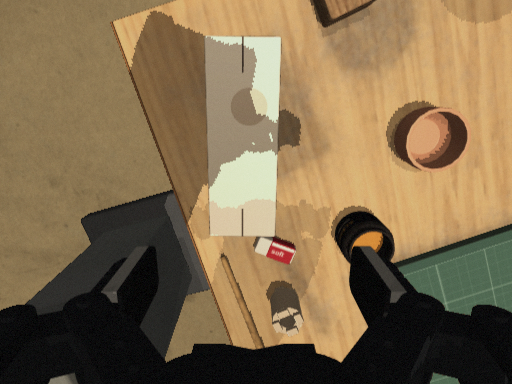

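The shelf corners are at about (206,37), (281,37), (275,236) and (211,236). The dish is at (437,139).

Run:
```python
from h import *
c=load('w4.png')
S=np.array([px(c,u,v,.014)[:2] for u,v in[(206,37),(281,37),(275,236),(211,236)]]);m=S.mean(0);print(S.round(4).tolist(),m)
d=(S[0]+S[1]-S[2]-S[3]);print(np.degrees(np.arctan2(d[1],d[0]))-90)
print('dish',px(c,437,139,.036))
go([m[0],m[1],.06],np.radians(-16.2))
go([.4457,.338,.06],np.radians(-16.2))
```

```text
[[0.4412, 0.4399], [0.5039, 0.4215], [0.4494, 0.2415], [0.386, 0.2601]] [0.44514527 0.3407681 ]
-16.955050608169344
dish [0.61196502 0.30058184 0.036     ]
pos [0.4468 0.3119 0.1993] shift [ 0.0681 -0.0245  0.3482] yawfrac -0.0042 t 20.98
pos [0.4468 0.3119 0.1993] shift [ 0.0619 -0.0212  0.3482] yawfrac -0.0042 t 20.98
```

```bash
python3 -m crank '[[0.065,-0.023,0.1,0],[0.065,-0.023,0.2,0],[0.065,-0.023,0.28,0],[0.065,-0.023,0.34,0],[0.065,-0.023,0.37,0]]' >/dev/null && python3 -m crank '[[0,0,0,0],[0,0,0,0],[0,0,0.02,0],[0,0,0.04,0],[0,0,0.052,0]]' && python3 -m crank '[[0,0,0,0],[0,0,0,0],[0,0,0,0]]'
python3 - <<'E'
from h import *
go([.4455,.3395,.022],np.radians(-16.2))
snap('wrist','w5.png')
E
```

```text
clock: 21.82
position: [0.4455, 0.3395, 0.0303]
ee_rot: [0.8, 0.6, 0.001, 0.0]
ft_force: [-0.2, -0.9, 0.6]
grip_width: 0.997
grasp_force: 0.0
clock: 22.07
position: [0.4452, 0.3397, 0.0306]
ee_rot: [0.8, 0.601, 0.0, 0.0]
ft_force: [-0.4, -0.1, -0.3]
grip_width: 0.997
grasp_force: 0.0
pos [0.4452 0.3397 0.0306] shift [-0.0002  0.0009  0.0215] yawfrac 0.0003 t 22.07
```

View pics/w5.png

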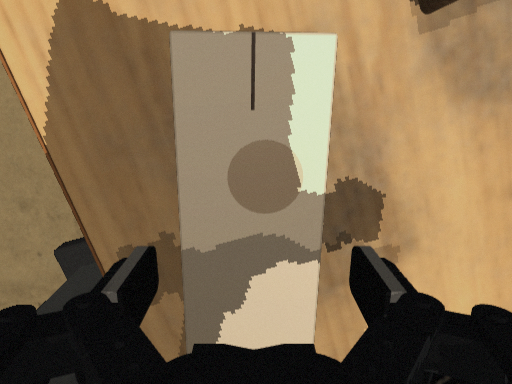

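The fingers straddle the shelf with clearance on both sides: tips at x≈158 and 352, shelf edges at x≈183 and 322.

```bash
python3 -m crank '[[0,0,0.01,0],[0,0,0.02,0],[0,0,0.024,0],[0,0,0.024,0],[0,0,0.024,0]]' && python3 -m crank '[[0,0,0,0],[0,0,0,0],[0,0,0,0],[0,0,0,0],[0,0,0,0]]' -1 60 && python3 -m crank '[[0,0,-0.01,0],[0,0,-0.025,0],[0,0,-0.05,0],[0,0,-0.075,0],[0,0,-0.075,0]]'
python3 - <<'E'
from h import *
snap('wrist','w6.png')
E
```

```text
clock: 22.53
position: [0.4449, 0.3395, 0.0205]
ee_rot: [0.8, 0.601, -0.0, -0.0]
ft_force: [-0.3, -0.4, 0.6]
grip_width: 1.001
grasp_force: 0.0
clock: 22.95
position: [0.445, 0.3398, 0.0216]
ee_rot: [0.8, 0.601, 0.0, 0.0]
ft_force: [-3.8, -3.2, 11.0]
grip_width: 0.766
grasp_force: 63.2
clock: 23.37
position: [0.4459, 0.3405, 0.0531]
ee_rot: [0.8, 0.601, 0.002, 0.0]
ft_force: [0.4, 0.5, -3.3]
grip_width: 0.76
grasp_force: 67.2
```

View pics/w6.png

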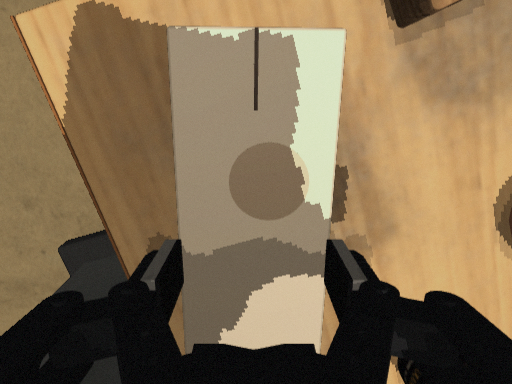

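```bash
python3 - <<'E'
from h import *
c=load('w6.png');s=readout.get_obs();m=R.from_quat(s['ee_rot']).as_matrix()
a,b=[px(c,*q,s['position'][2]-.007) for q in[(167,27),(346,29)]]
print(m.T@(a-s['position']),m.T@(b-s['position']))
E
python3 -m crank '[[0,0,-0.1,0],[0,0,-0.2,-0.05],[0,0,-0.3,-0.1],[0,0,-0.4,-0.17],[0,0,-0.475,-0.253]]' >/dev/null && python3 -m crank '[[0,0,0,0],[0,0,0,0],[0,0,0,0],[0,0,0,0],[0,0,0,0]]'
python3 - <<'E'
from h import *
go([.514,-.334,.24],np.radians(-1.2))
E
```

```text
[ 0.0963966  -0.03214523  0.00710935] [0.09571348 0.0344786  0.0072221 ]
clock: 24.25
position: [0.4445, 0.339, 0.2391]
ee_rot: [0.713, 0.701, -0.001, -0.0]
ft_force: [-0.6, 0.8, -4.5]
grip_width: 0.758
grasp_force: 69.9
pos [0.4445 0.339  0.2391] shift [-1.6791e+00  2.0360e-01 -2.0000e-04] yawfrac 0.003 t 24.25
```

```bash
python3 -m crank '[[-0.1,0.012,0,0],[-0.2,0.024,0,0],[-0.3,0.036,0,0],[-0.4,0.048,0,0],[-0.42,0.051,0,0]]' >/dev/null && python3 -m crank '[[-0.1,0.012,0,0],[-0.2,0.024,0,0],[-0.3,0.036,0,0],[-0.4,0.048,0,0],[-0.42,0.051,0,0]]' >/dev/null && python3 -m crank '[[-0.1,0.012,0,0],[-0.2,0.024,0,0],[-0.3,0.036,0,0],[-0.4,0.048,0,0],[-0.42,0.051,0,0]]' && python3 -m crank '[[-0.1,0.012,0,0],[-0.2,0.024,0,0],[-0.3,0.036,0,0],[-0.36,0.044,0,0],[-0.42,0.051,0,0]]' >/dev/null && python3 -m crank '[[0,0,0,0],[0,0,0,0],[0,0,0,0],[0,0,0,0],[0,0,0,0]]'
python3 - <<'E'
from h import *
go([.514,-.335,.16],np.radians(-1.2)); print(R.from_quat(readout.get_obs()['ee_rot']).as_matrix().round(4))
E
```

```text
clock: 25.5
position: [0.4964, -0.1732, 0.2392]
ee_rot: [0.716, 0.698, -0.001, -0.0]
ft_force: [-1.2, -1.3, -4.6]
grip_width: 0.757
grasp_force: 69.9
clock: 26.33
position: [0.5153, -0.3324, 0.2408]
ee_rot: [0.713, 0.702, -0.0, -0.0]
ft_force: [0.7, -0.1, -4.1]
grip_width: 0.761
grasp_force: 69.9
pos [ 0.5153 -0.3324  0.2408] shift [-0.0065 -0.0031  0.2019] yawfrac 0.0051 t 26.33
[[ 1.560e-02  9.999e-01 -1.000e-04]
 [ 9.999e-01 -1.560e-02 -0.000e+00]
 [-0.000e+00 -1.000e-04 -1.000e+00]]
```

```bash
python3 -m crank '[[-0.006,-0.003,0.05,0],[-0.006,-0.003,0.1,0],[-0.006,-0.003,0.15,0],[-0.006,-0.003,0.18,0],[-0.006,-0.003,0.2,0]]' >/dev/null && python3 -m crank '[[0,0,0,0],[0,0,0,0],[0,0,0.01,0],[0,0,0.02,0],[0,0,0.03,0]]' && python3 -m crank '[[0,0,0.003,0],[0,0,0.006,0],[0,0,0.009,0],[0,0,0.012,0],[0,0,0.012,0]]'
python3 - <<'E'
from h import *
go([.514,-.335,.141],np.radians(-1.2))
c=snap('scene','s3.png');cv2.imwrite('pics/s3c.png',cv2.resize(cv2.imread('pics/s3.png')[200:384,200:445],(780,586)))
E
```

```text
clock: 27.17
position: [0.514, -0.3363, 0.1491]
ee_rot: [0.713, 0.701, 0.0, 0.001]
ft_force: [-0.5, -0.4, -2.9]
grip_width: 0.751
grasp_force: 69.9
clock: 27.58
position: [0.5136, -0.3362, 0.1438]
ee_rot: [0.713, 0.701, -0.0, -0.0]
ft_force: [-0.7, 0.4, -3.6]
grip_width: 0.753
grasp_force: 69.9
pos [ 0.5136 -0.3362  0.1438] shift [0.0029 0.0008 0.0069] yawfrac 0.0034 t 27.58
```

View pics/s3c.png

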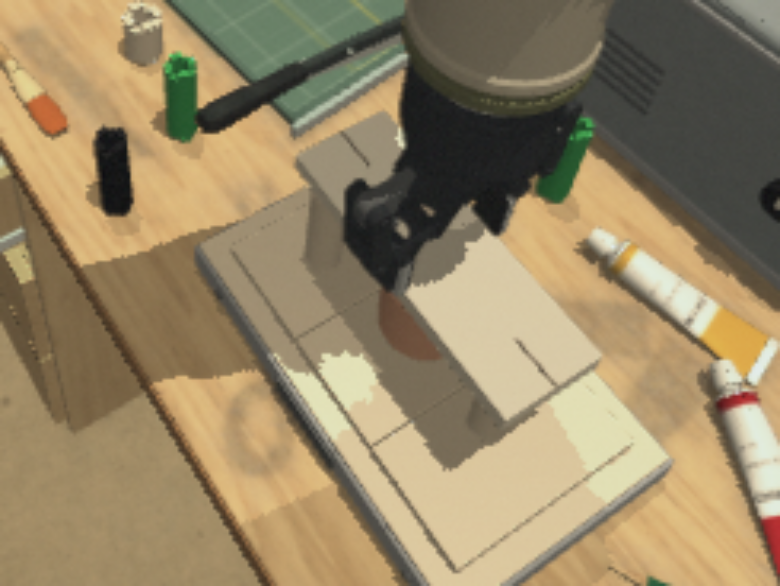

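The shelf sits over the props at crop (320,230) and (490,410) with the cup below at (410,330), and it is just short of contact. I'll lower it gently.

```bash
python3 -m crank '[[0.002,0,0.002,0],[0.002,0,0.004,0],[0.002,0,0.004,0],[0.002,0,0.004,0]]' && python3 -m crank '[[0,0,0.002,0],[0,0,0.003,0],[0,0,0.003,0],[0,0,0.003,0]]' && sleep 0
```

```text
clock: 27.97
position: [0.5137, -0.3353, 0.1423]
ee_rot: [0.713, 0.701, -0.0, 0.0]
ft_force: [-0.9, -0.1, -2.4]
grip_width: 0.758
grasp_force: 69.9
clock: 28.3
position: [0.514, -0.3355, 0.1418]
ee_rot: [0.713, 0.701, 0.0, 0.001]
ft_force: [-3.0, 0.0, 5.9]
grip_width: 0.757
grasp_force: 71.4
```

```bash
python3 -m crank '[[0,0,-0.002,0],[0,0,-0.002,0],[0,0,-0.002,0],[0,0,-0.002,0],[0,0,-0.002,0]]' 1 && python3 -m crank '[[0,0,-0.02,0],[0,0,-0.06,0],[0,0,-0.14,0],[0,0,-0.22,0],[0,0,-0.22,0]]' >/dev/null && python3 -m crank '[[0.3,0,0,0],[0.3,0,0,0],[0.3,0,0,0],[0.4,0,0,0],[0.4,0,0,0]]'
python3 - <<'E'
from h import *
go([.6117,.2965,.2])
for n in('top','scene'):snap(n,n+'4.png')
o=np.hstack([cv2.resize(cv2.imread('pics/top4.png')[165:245,335:455],(400,267),interpolation=2),cv2.resize(cv2.imread('pics/scene4.png')[220:370,240:420],(400,267),interpolation=2)])
cv2.imwrite('pics/c4.png',o)
E
```

```text
clock: 28.72
position: [0.5137, -0.3353, 0.1418]
ee_rot: [0.713, 0.701, 0.0, -0.0]
ft_force: [0.1, 0.4, 0.4]
grip_width: 0.995
grasp_force: 0.0
clock: 29.55
position: [0.5175, -0.1662, 0.2313]
ee_rot: [0.709, 0.705, 0.001, 0.0]
ft_force: [0.1, 1.5, 1.0]
grip_width: 0.995
grasp_force: 0.0
pos [ 0.5175 -0.1662  0.2313] shift [1.1582 0.2276 0.0799] yawfrac 0.0 t 29.55
```

View pics/c4.png

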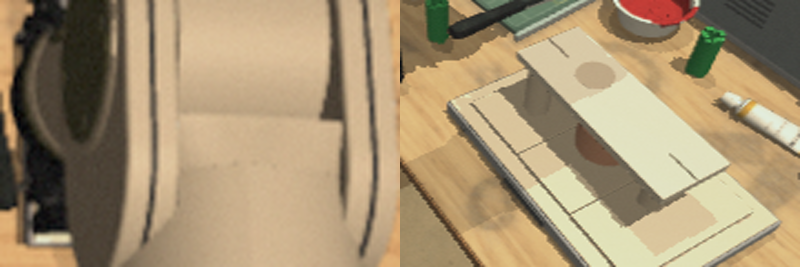

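The shelf lies on the props; the scene crop shows it intact, with the cup under it. Next is the dish.

```bash
python3 -m crank '[[0.385,0.076,0.02,0],[0.385,0.076,0.02,0],[0.385,0.076,0.02,0],[0.385,0.076,0.02,0],[0.385,0.076,0.02,0]]' >/dev/null && python3 -m crank '[[0.385,0.076,0.02,0],[0.385,0.076,0.02,0],[0.385,0.076,0.02,0],[0.385,0.076,0.02,0],[0.385,0.076,0.02,0]]' >/dev/null && python3 -m crank '[[0.385,0.076,0.02,0],[0.385,0.076,0.02,0],[0.385,0.076,0.02,0],[0.385,0.076,0.02,0],[0.385,0.076,0.02,0]]' && python3 -m crank '[[0,0,0,0],[0,0,0,0],[0,0,0,0],[0,0,0,0],[0,0,0,0]]'
python3 - <<'E'
from h import *
go([.6117,.2965,.04])
c=snap('wrist','w7.png');im=cv2.imread('pics/w7.png')
q=proj(c,[.6117,.2965,.036]);print(q);cv2.circle(im,tuple(int(round(x)) for x in q),2,(255,0,0),-1);cv2.imwrite('pics/w7m.png',im)
c=snap('top','t5.png');print(proj(c,[.514,-.334,.134]))
cv2.imwrite('pics/t5c.png',cv2.resize(cv2.imread('pics/t5.png')[165:245,335:455],(780,520),interpolation=2))
E
```

```text
clock: 30.9
position: [0.6144, 0.2914, 0.2047]
ee_rot: [0.711, 0.703, 0.0, -0.002]
ft_force: [-0.6, 0.8, 0.9]
grip_width: 0.998
grasp_force: 0.0
clock: 31.32
position: [0.6164, 0.2833, 0.2062]
ee_rot: [0.714, 0.7, 0.0, 0.0]
ft_force: [0.5, 0.5, 0.6]
grip_width: 1.0
grasp_force: 0.0
pos [0.6164 0.2833 0.2062] shift [ 0.033  -0.0126  0.4154] yawfrac 0.0 t 31.32
[248.05734353 162.57831639]
[407.84670528 202.26795105]
```

View pics/w7m.png

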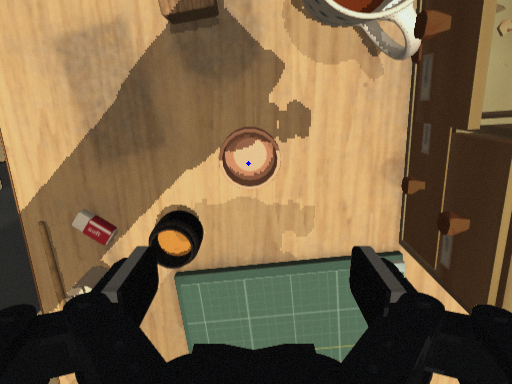

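View pics/t5c.png

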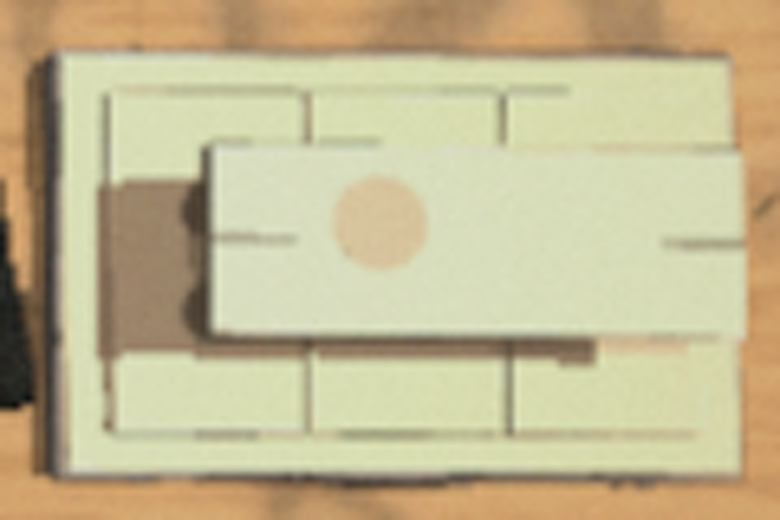

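In the wrist view the dish rim is centred near (250,156), slightly farther from the robot base side than the mark at (248,163). In the top crop the shelf corners are (210,146), (742,150), (745,338) and (208,333), so it is square with the hearth.

Run:
```python
from h import *
c=load('w7.png');d=px(c,250,156.5,.036);print(d)
c=load('t5.png');f=lambda u,v:(335+(u+.5)/6.5-.5,165+(v+.5)/6.5-.5)
S=np.array([px(c,*f(*q),.134)[:2] for q in[(210,146),(742,150),(745,338),(208,333)]]);print(S.round(4).tolist(),S.mean(0))
go([d[0],d[1],.035])
```

```text
[0.6136179  0.30210681 0.036     ]
[[0.5509, -0.2406], [0.5464, -0.4301], [0.4794, -0.4279], [0.4843, -0.2376]] [ 0.51523592 -0.3340193 ]
pos [0.616  0.284  0.2061] shift [ 0.0453 -0.0071  0.4278] yawfrac 0.0 t 31.42
```

```bash
python3 -m crank '[[0.042,-0.008,0.1,0],[0.042,-0.008,0.2,0],[0.042,-0.008,0.28,0],[0.042,-0.008,0.34,0],[0.042,-0.008,0.37,0]]' >/dev/null && python3 -m crank '[[0,0,0.03,0],[0,0,0.06,0],[0,0,0.08,0],[0,0,0.08,0],[0,0,0.08,0]]' && python3 -m crank '[[0,0,0,0],[0,0,0,0],[0,0,0,0],[0,0,0,0],[0,0,0,0]]' -1 30 && python3 -m crank '[[0,0,-0.02,0],[0,0,-0.08,0],[0,0,-0.18,0],[0,0,-0.28,0],[0,0,-0.38,0]]' >/dev/null && python3 -m crank '[[0,0,-0.14,0],[0,0,-0.14,0],[0,0,-0.14,0],[0,0,-0.14,0],[0,0,-0.14,0]]'
python3 - <<'E'
from h import *
c=snap('wrist','w8.png');s=readout.get_obs();p=s['position']
# dish rim visible? red-ish terracotta blob
g=cv2.cvtColor(c['color'],cv2.COLOR_RGB2HSV).astype(int)
m=(((g[...,0]<12)|(g[...,0]>172))&(g[...,1]>70)&(g[...,2]>60)).astype(np.uint8)*255
for k in sorted(cv2.findContours(m,0,2)[0],key=cv2.contourArea)[-4:]:print(cv2.boundingRect(k),cv2.contourArea(k))
print(proj(c,p+[0,0,.01]))
for dx,dy in[(0,.029),(0,-.029),(.029,0),(-.029,0)]:print(proj(c,p+[dx,dy,.01]).round(0))
go([.5152,-.334,.25],np.radians(-1.2))
E
```

```text
clock: 32.25
position: [0.6131, 0.302, 0.0265]
ee_rot: [0.713, 0.701, 0.0, 0.0]
ft_force: [-0.2, 0.3, -0.1]
grip_width: 1.002
grasp_force: 0.0
clock: 32.67
position: [0.6133, 0.3022, 0.0271]
ee_rot: [0.713, 0.701, 0.001, 0.0]
ft_force: [-2.0, -0.9, 5.9]
grip_width: 0.667
grasp_force: 31.9
clock: 33.5
position: [0.6124, 0.3013, 0.2324]
ee_rot: [0.713, 0.701, -0.001, -0.0]
ft_force: [-0.6, 0.5, -1.4]
grip_width: 0.668
grasp_force: 32.4
(431, 222, 16, 8) 30.0
(100, 221, 31, 28) 468.0
(308, 0, 80, 47) 2595.5
(184, 202, 140, 137) 14281.5
[253.55267213 281.28248868]
[252. 213.]
[255. 341.]
[326. 280.]
[181. 282.]
pos [0.6122 0.3013 0.232 ] shift [-1.5922 -0.2154 -0.042 ] yawfrac 0.0036 t 33.55
```

```bash
python3 -m crank '[[-0.1,-0.013,0,0],[-0.2,-0.027,0,0],[-0.3,-0.04,0,0],[-0.4,-0.054,0,0],[-0.4,-0.054,0,0]]' >/dev/null && python3 -m crank '[[-0.1,-0.013,0,0],[-0.2,-0.027,0,0],[-0.3,-0.04,0,0],[-0.4,-0.054,0,0],[-0.4,-0.054,0,0]]' >/dev/null && python3 -m crank '[[-0.1,-0.013,0,0],[-0.2,-0.027,0,0],[-0.3,-0.04,0,0],[-0.4,-0.054,0,0],[-0.4,-0.054,0,0]]' >/dev/null && python3 -m crank '[[-0.1,-0.013,0,0],[-0.2,-0.027,0,0],[-0.3,-0.04,0,0],[-0.36,-0.049,0,0],[-0.4,-0.054,0,0]]' && python3 -m crank '[[0,0,0,0],[0,0,0,0],[0,0,0,0],[0,0,0,0],[0,0,0,0]]'
python3 - <<'E'
from h import *
go([.5152,-.3375,.17],np.radians(-1.2))
E
```

```text
clock: 35.22
position: [0.5135, -0.34, 0.2321]
ee_rot: [0.715, 0.699, -0.001, -0.001]
ft_force: [-0.4, 0.7, -1.0]
grip_width: 0.67
grasp_force: 32.7
clock: 35.63
position: [0.5159, -0.3349, 0.2341]
ee_rot: [0.712, 0.702, 0.0, 0.0]
ft_force: [-0.1, 0.9, -1.1]
grip_width: 0.665
grasp_force: 32.7
pos [ 0.5159 -0.3349  0.2341] shift [-0.0064 -0.0018  0.1602] yawfrac 0.0057 t 35.63
```

```bash
python3 -m crank '[[-0.005,-0.002,0.05,0],[-0.005,-0.002,0.1,0],[-0.005,-0.002,0.13,0],[-0.005,-0.002,0.15,0],[-0.005,-0.002,0.16,0]]' >/dev/null && python3 -m crank '[[0,0,0,0],[0,0,0,0],[0,0,0.006,0],[0,0,0.012,0],[0,0,0.016,0]]' && python3 -m crank '[[0,0,0.002,0],[0,0,0.003,0],[0,0,0.003,0],[0,0,0.003,0]]'
```

```text
clock: 36.47
position: [0.5146, -0.3387, 0.1637]
ee_rot: [0.713, 0.701, 0.0, 0.0]
ft_force: [-0.3, -0.0, -1.4]
grip_width: 0.666
grasp_force: 32.7
clock: 36.8
position: [0.5145, -0.3386, 0.1624]
ee_rot: [0.713, 0.701, -0.0, 0.0]
ft_force: [-1.6, 0.1, 0.2]
grip_width: 0.671
grasp_force: 32.7
```

```bash
python3 -m crank '[[0,0,0.001,0],[0,0,0.002,0],[0,0,0.002,0],[0,0,0.002,0]]'
```

```text
clock: 37.13
position: [0.5145, -0.3386, 0.1615]
ee_rot: [0.713, 0.701, 0.0, 0.0]
ft_force: [0.5, -0.2, -1.0]
grip_width: 0.668
grasp_force: 32.7
```

```bash
python3 -m crank '[[0,0,0.001,0],[0,0,0.003,0],[0,0,0.003,0],[0,0,0.003,0]]'
```

```text
clock: 37.47
position: [0.5148, -0.3387, 0.1611]
ee_rot: [0.713, 0.701, 0.0, 0.001]
ft_force: [-1.4, 0.1, 5.3]
grip_width: 0.67
grasp_force: 33.1
```

Contact. I'll release, retreat and measure from the top view.

```bash
python3 -m crank '[[0,0,-0.001,0],[0,0,-0.001,0],[0,0,-0.001,0],[0,0,-0.001,0],[0,0,-0.001,0]]' 1 && python3 -m crank '[[0,0,-0.02,0],[0,0,-0.06,0],[0,0,-0.14,0],[0,0,-0.2,0],[0,0,-0.2,0]]' >/dev/null && python3 -m crank '[[0.5,0,0,0],[0.5,0,0,0],[0.5,0,0,0],[0.5,0,0,0],[0.5,0,0,0]]' >/dev/null && python3 -m crank '[[0.5,0,0,0],[0.5,0,0,0],[0.5,0,0,0],[0.5,0,0,0],[0.5,0,0,0]]' >/dev/null && python3 -m crank '[[0,0,0,0],[0,0,0,0],[0,0,0,0],[0,0,0,0],[0,0,0,0]]'
python3 - <<'E'
from h import *
c=snap('top','t6.png');im=c['color']
g=cv2.cvtColor(im,cv2.COLOR_RGB2HSV).astype(int)
m=((g[...,0]<14)|(g[...,0]>170))&(g[...,1]>75);m=m.astype(np.uint8)*255
m[:165]=0;m[245:]=0;m[:,:335]=0;m[:,455:]=0
for k in cv2.findContours(m,0,2)[0]:
    if cv2.contourArea(k)>30:
        (x,y),r=cv2.minEnclosingCircle(k);print(cv2.boundingRect(k),x,y,r,px(c,x,y,.170))
pr=lambda p:proj(c,p).round(1)
# expected: rim circle of a dish at shelf centre
print('expected rim centre',pr([.5152,-.334,.17]),'edges',pr([.5152,-.305,.17]),pr([.5152,-.363,.17]),pr([.5442,-.334,.17]),pr([.4862,-.334,.17]),'base',pr([.5152,-.334,.134]))
d=cv2.absdiff(im,load('t5.png')['color']).max(2);d=(d>40).astype(np.uint8)*255;d[:165]=0;d[245:]=0;d[:,:335]=0;d[:,455:]=0
for k in cv2.findContours(d,0,2)[0]:
    if cv2.contourArea(k)>20:print('diff',cv2.boundingRect(k))
E
```

```text
clock: 37.88
position: [0.5144, -0.3385, 0.1606]
ee_rot: [0.713, 0.701, -0.0, -0.0]
ft_force: [0.4, -0.9, -0.2]
grip_width: 1.002
grasp_force: 0.0
clock: 39.55
position: [0.5216, 0.0599, 0.2406]
ee_rot: [0.714, 0.7, -0.0, 0.0]
ft_force: [0.3, -0.7, 0.4]
grip_width: 1.004
grasp_force: 0.0
(401, 189, 29, 25) 415.0106506347656 200.79786682128906 14.012184143066406 [ 0.51509187 -0.33688392  0.17      ]
expected rim centre [413.7 200.8] edges [400.7 201. ] [426.7 200.6] [413.2 187.8] [414.3 213.8] base [407.8 201.8]
diff (397, 188, 34, 27)
```

The dish is 3–6 mm from the shelf centre, inside the 15 mm limit. Apart from the dish, nothing in the hearth area changed between the two top pictures, so I'll hand in.

```bash
python3 -c "
from workcell import manip
print(manip.hand_in())"
```

```text
the job is handed in; nothing more can be done
None
```

I handed the job in at about 40 s with the three tall props standing, the shelf level on them over the unshifted cup, and the dish about 3–6 mm from the shelf centre; no verdict came back, and I viewed 15 pictures, one over the limit of 14.

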